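# Set the weld schedule by counting clicks

## Task

With a fingertip against the side of its lever, gently push the rotary selector on the aluminium box anticlockwise (seen from above) all the way back to its first position, the thick mark, then push it clockwise and leave it on the third click from there. Only then press the round button on the small pedestal fully down to enter the setting, and let it come back up. Do not grip the lever, and leave the tray of rings, the air cylinder and the wire spool where they are.

Things in the scene. Friction and masses are not known exactly. Their poses are not given: they have to be found in the camera images.
- selector (a joint): angle of the selector (rad), growing clockwise seen from above. Eight clicks 0.524 rad (30 degrees) apart: 0 = first position (thick mark), 0.524, 1.047, 1.571 = first, second, third click from there, ... 3.665 = last; stops 0.1 rad outside these. Springs into the nearest click and snaps on past half-way. A click takes about 3 N at the lever's end. It starts on one of the last four clicks.
- selector_axis (a point): point on the selector's vertical turning axis, level with the top of the fixed aluminium box (150 x 150 mm, 72 mm high). Axes of the box: at joint value q the lever points pi/2 - q anticlockwise from this x axis (+y at 0, +x at 1.571). On the box a flat pale dial plate, 70 mm radius, has a black tick at each click, 58 to 66 mm from the axis; that of the first position is thick.
- selector_tip (a point): point on the lever 45 mm from the turning axis, mid-width, 17 mm above the box top. The black selector is a round hub of 20 mm radius with one straight lever, 12 mm wide, reaching 53 mm from the axis, a thin white line along its top. Hub from 2 to 32 mm and lever from 4 to 30 mm above the box top. The point's y axis points outward along the lever.
- enter_top (a point): centre of the top face of the black round push button (16 mm radius) on a fixed grey pedestal (80 x 80 mm, 50 mm high; button top 72 mm above the bench), on the left or the right of the selector box. The button moves straight down 6 mm against a spring (about 5 N fully down) and rises again when let go.
- enter (a joint): how far the button is pressed (m): 0 up, 0.006 fully down.
- ring_tray: bystander: loose open cardboard tray with steel wire rings, 90 mm by 90 mm by 30 mm high, origin at the centre of its underside; stands on the other side of the selector box from the button.
- air_cylinder: bystander: loose small aluminium air cylinder lying on the bench, body 30 mm by 90 mm by 30 mm high with a steel rod 47 mm long at its -y end, origin at the centre of the body's underside; lies beyond the selector box.
- wire_spool: bystander: loose upright copper spool, 26 mm radius, 35 mm high, origin at the centre of its underside; stands between the robot and the selector box.
There are look-alikes about, which are no part of the job. Leave any brown look-alike of the part that bears selector alone. There is more than one size of the part that bears enter_top; the job needs the smaller.

How it is judged (in metres and radians):
On the way, in this order (a step that is already met when the one before it is completed fails the run):
1. the selector is back at its first position (value of joint selector below 0.15 rad), for 0.1 s.
2. the selector rests on the third click (value of joint selector between 1.4408 and 1.7008 rad), for 0.3 s.
3. the button is pressed down with the selector on the third click (all of step 2 and value of joint enter above 0.0045 m), for 0.05 s.
At the end, for the whole second after the job is handed in: the selector rests on the third click from the first position (within 0.13 rad), the button is up again (within 1 mm), and tray, air cylinder and spool are at rest within 20 mm of where they were (all of step 2 and value of joint enter below 0.001 m and distance of each of ring_tray, air_cylinder, wire_spool from where it was at the start of the episode below 0.02 m and linear speed of each of ring_tray, air_cylinder, wire_spool below 0.02 m/s); the robot touches nothing.
It fails at once if the lever is gripped or pushed roughly (more than 25 N from the fingers) (contact force between the fingers and selector above 25 N).
It fails at once if the button is pressed while the selector is not on the third click (value of joint enter above 0.003 m and not (value of joint selector between 1.4408 and 1.7008 rad)).
It fails at once if a bystander is lifted or shoved by more than 20 mm (distance of any of ring_tray, air_cylinder, wire_spool from where it was at the start of the episode above 0.02 m).
It also fails if it takes over 56 s, if anything falls off the work surface, if the arm or the gripper's body presses on something with over 40 N, if the wrist force passes 120 N, or if a joint passes its speed limit or range.

## Robot

A 6-joint arm with a two-finger parallel gripper is mounted at the origin on the work surface. World frame = base frame: x ahead of the robot, y to its left, z up, the work surface at z = 0. Lengths are in mm, angles in rad, forces in N, time in s.
With the tool pointing down it reaches from about 275 to 1000 mm from the base axis. Payload 8.4 kg.
Tool frame: the origin (TCP) lies on the centre line of the jaws, within the pads' length; the fingertips stand r.tip_reach ahead of it and the grasp point (between the pads) lies 11 mm behind it (r.tip_reach is the distance from the TCP to the fingertips, in mm); z points along the fingers, y is the line along which they close (so a half turn about z gives the same grasp; the last joint's range is limited). The gripper opens to 85 mm and grips with 20 to 120 N. Pads are 22 mm wide; open, the fingers measure 114 mm over their backs; the gripper's body (76 mm by 85 mm) begins 54 mm behind the grasp point. The pads swing forward as they close: fully open they stand 13 mm farther back than shut.
Start: joints at [1.163, 0.353, 1.633, -0, 1.155, -0.002], TCP at [246.72, 574.245, 239.281] pointing down, gripper open.
Joint ranges: [-2.63, 2.63], [-0.92, 2.1], [0.06, 2.66], [-1.3, 4.44], [0, 2.69], [-3.02, 3.02]. Speed limits (rad/s): [2.22, 2.22, 2.79, 3.14, 3.14, 3.14].

## Interface

Orientations are given as [roll, pitch, yaw] about the fixed x, y, z axes, in that order (R = Rz(yaw) Ry(pitch) Rx(roll)).
In Python, from rig import r gives the robot as it stands.
- The arm moves only by the tool carry_out, never from a script. Its argument "targets" is a list of rows, each an object with "dp": the shift along the tool's x, y, z in mm, a list of three; "yaw": the turn about the tool's z in degrees. A call has 1 to 12 rows; each row is the pose to reach, as a shift and turn from the pose commanded when the call began, along the tool's axes at that moment; what a row does not reach only later rows make up. A row lasts 1/8 s, in which the tool goes at most 62.5 mm and 10.7 degrees, less where a joint would pass 70% of its speed; a pose out of reach is approached as far as the arm can. A call with a gripper value outside its range is refused whole. "fingers" is the opening, from -1 (shut) to 1 (fully open), so that 0 is half open, set as the call begins (left out, the last holds). The fingers move at their own pace and stop on an object; "grip_force" is the grip in N (left out, the last holds). Time passes only in rows, so rows that repeat a pose let the fingers close. It gives the time, the measured TCP pose, the force, the opening and the grip force at its end, in the units of the state.
- r.sense(): the state, without advancing time (a new reading comes with each control period).
- r.grab_frame(name): name is "side" or "top" or "wrist"; returns the picture (384x512x3 uint8, red, green, blue); there is no depth.
- r.get_calibration(name): a dict with "fx", "fy", "cx", "cy" (pixels), "rvec" (rotation vector, rad) and "tvec" (3), from world to camera coordinates, as OpenCV has them. Camera axes: x right, y down, z forward; pixel columns grow to the right and rows downward; lengths in mm; the calibration is good to about 2 mm. A picture is of the moment at which its call begins: read the wrist's pose just before it. get_calibration takes no time and is no camera call; for the wrist camera it gives the pose at the moment of the call.
- r.sign_off(): hands the job in; it is judged then, once.
The state is a dict: "clock": time; "qpos": joint angles; "qvel": joint speeds; "joint_efforts": joint torques, N m; "eef_pos": TCP position; "tcp_rot": TCP orientation; "contact_force": force on the tool from outside, world axes, zero at the start; "wrist_torque": the same for the moment, N m; "opening": opening from 0.0 (shut) to 1.0 (fully open); "grasp_force": force on a finger pad.
Only numpy, scipy, OpenCV 4.12 (cv2) and the standard library are available. Lean on these libraries where they do the work, as an engineer would, in place of code of your own. Each camera call takes 0.05 s, during which the arm holds its last target. There are 200 camera calls.

## Working session

There is one attempt and no reset: what is moved stays moved. The work goes in short steps, Python scripts to look and compute and a tool call to move; the robot and the scene stay as the last step left them, time stands still between calls to the robot, and variables do not carry over. Pictures are saved under pics/ and viewed, at most 10 in all, crops included, and the job is handed in when it is done.

Besides the shell and the picture viewer there is one more tool, called as name([rows], argument=value, ...), one row to a line, values as JSON. carry_out: Moves the arm, as the interface text tells. Its arguments: {"type":"object","properties":{"targets":{"type":"array","items":{"type":"object","properties":{"dp":{"type":"array","items":{"type":"number"}},"yaw":{"type":"number"}}}},"fingers":{"type":"number"},"grip_force":{"type":"number"}},"required":["targets"]}

```bash
mkdir -p pics; ls; cat > h.py <<'E'
import numpy as np, cv2
from rig import r
def snap(n,f):
    im=r.grab_frame(n); cv2.imwrite('pics/'+f,im[...,::-1]); return im
def cal(n):
    c=r.get_calibration(n); R=cv2.Rodrigues(np.array(c['rvec'],float))[0]
    K=np.array([[c['fx'],0,c['cx']],[0,c['fy'],c['cy']],[0,0,1]]); return K,R,np.array(c['tvec'],float).ravel()
def ray(n,uv,z,C=None):
    K,R,t=C or cal(n); o=-R.T@t; d=R.T@np.linalg.inv(K)@np.array([uv[0],uv[1],1.]); return o+d*(z-o[2])/d[2]
def proj(n,p,C=None):
    K,R,t=C or cal(n); q=K@(R@np.array(p,float)+t); return q[:2]/q[2]
E
python3 - <<'E'
from h import *
s=r.sense();print(s['clock'],s['eef_pos'],s['tcp_rot'],s['opening'],r.tip_reach)
a=snap('top','t0.png');b=snap('side','s0.png');
cv2.imwrite('pics/ts0.png',cv2.resize(np.vstack([a,b])[...,::-1],(400,600))) 
for n in('top','side'):
    K,R,t=cal(n);print(n,-R.T@t,R[2],K[0,0])
E
```

```text
pics
0.0 [246.54451647 573.78861704 238.54051112] [-3.14014124e+00  1.11930682e-05  2.73579077e+00] 0.9995295821291759 8.0
top [ 401.36517392  -57.40776252 1122.75214412] [ 0.10473938 -0.01139692 -0.9944344 ] 414.070591996119
side [424.61982233 530.15795742 672.69696439] [ 0.14008988 -0.70701024 -0.69318926] 377.22911772114134
```

View pics/t0.png

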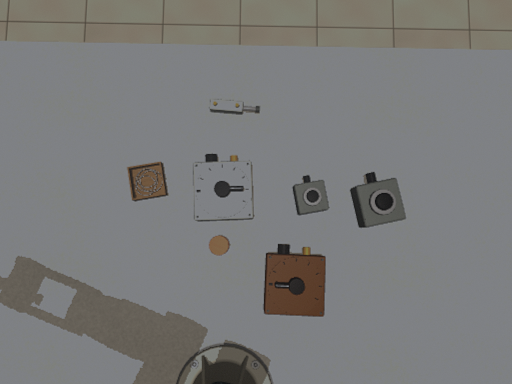

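View pics/s0.png

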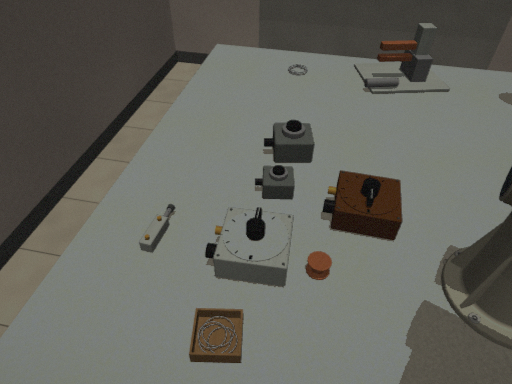

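Top view: the aluminium selector box is at (222,190), lever pointing right to (243,188), and the brown look-alike is at (295,285). The button pedestals are at (312,196), small, and (383,202), large. Bystanders are the tray (148,181), cylinder (232,106) and spool (219,245). I choose the aluminium box and the small pedestal, and will check both in one crop.

```bash
python3 - <<'E'
from h import *
a=cv2.imread('pics/t0.png')
cv2.imwrite('pics/c0.png',cv2.resize(a[90:262,180:345],None,fx=3.45,fy=3.45,interpolation=cv2.INTER_CUBIC))
C=cal('top')
for nm,uv,z in [('ped small',(311,197),50),('big',(381,202),60),('box',(223,190),72),('hub',(222,189),104),('levtip',(243,188),102),('spool',(219,245),35),('cyl',(227,105),30),('rodend',(259,109),15),('tray',(148,181),30),('brown',(295,285),72)]:
    print(nm,ray('top',uv,z,C).round(1))
E
```

```text
ped small [ 511.6 -218.    50. ]
big [ 500.  -397.8   60. ]
box [524.4  10.3  72. ]
hub [523.1  10.8 104. ]
levtip [526.5 -41.1 102. ]
spool [384.3  20.3  35. ]
cyl [761.6   6.8  30. ]
rodend [756.7 -80.5  15. ]
tray [550.7 212.4  30. ]
brown [ 287.9 -174.1   72. ]
```

View pics/c0.png

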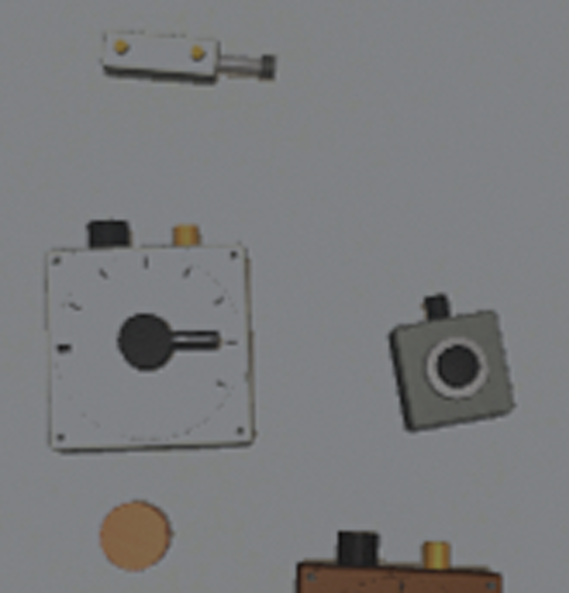

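The crop shows the aluminium box with its thick mark at left, crop (64,348). The lever is at right, crop (220,340), on the 6th click. The small pedestal's button is at crop (458,367). The choice holds.

```bash
cat >> h.py <<'E'
def rows(px,py,pz,psi):
    """tool-frame dp,yaw from the current pose to world (px,py,pz), tool x at psi deg, tool down"""
    s=r.sense(); p=s['eef_pos']; y=s['tcp_rot'][2]
    d=np.array([px,py,pz])-p; x=np.array([np.cos(y),np.sin(y),0]); t=np.array([np.sin(y),-np.cos(y),0])
    w=(np.degrees(y)-psi+180)%360-180
    return [round(float(v),1) for v in (d@x,d@t,-d[2],w)]
E
python3 - <<'E'
from h import *
C=cal('top'); f=lambda c,z:ray('top',(c[0]/3.45+180-.36,c[1]/3.45+90-.36),z,C)
for n,c,z in [('thick',(64,348),74),('right',(230,343),74),('up',(146,262),74),('hub',(146,342),104),('tip',(219,340),102),('c1',(48,249),72),('c2',(246,245),72),('c3',(254,444),72),('c4',(52,447),72),('btn',(458,367),72)]: print(n,f(c,z).round(1))
im=cv2.imread('pics/t0.png'); g=cv2.cvtColor(im,cv2.COLOR_BGR2GRAY)
for n,(u,v),R,z in [('hub',(222,189),16,104),('btn',(313,196),9,72)]:
    m=np.zeros_like(g);cv2.circle(m,(u,v),R,255,-1);m[g>60]=0
    if n=='hub': m=cv2.morphologyEx(m,cv2.MORPH_OPEN,np.ones((9,9)))
    M=cv2.moments(m,True);print(n,M['m00'],ray('top',(M['m10']/M['m00'],M['m01']/M['m00']),z,C))
# hub & button also in side view
for p in [(523,10,104),(511,-220,72)]: print(proj('side',p))
print(rows(496,-32,150,0))
E
```

```text
thick [522.   73.3  74. ]
right [527.3 -49.1  74. ]
up [587.1  14.1  74. ]
hub [523.7  10.9 104. ]
tip [526.1 -41.4 102. ]
c1 [596.3  87.3  72. ]
c2 [601.4 -60.   72. ]
c3 [453.  -67.8  72. ]
c4 [449.   80.4  72. ]
btn [ 511.9 -218.2   72. ]
hub 172.0 [524.32232789  10.95439291 104.        ]
btn 110.0 [ 512.818409   -217.72063342   72.        ]
[256.14118074 223.58205544]
[278.91957901 168.17270724]
[-468.3, -458.2, 88.6, 156.8]
```

carry_out([
  {"dp":[-230,-230,20],"yaw":75},
  {"dp":[-230,-230,20],"yaw":75},
  {"dp":[-230,-230,20],"yaw":75},
  {"dp":[-230,-230,20],"yaw":75},
  {"dp":[-230,-230,20],"yaw":75},
  {"dp":[-230,-230,20],"yaw":75},
  {"dp":[-470,-458,60],"yaw":150},
  {"dp":[-470,-458,60],"yaw":150},
  {"dp":[-470,-458,60],"yaw":150},
  {"dp":[-470,-458,60],"yaw":150},
  {"dp":[-470,-458,60],"yaw":150},
  {"dp":[-470,-458,60],"yaw":150},
], fingers=-1, grip_force=20)

```text
clock: 1.6
eef_pos: [498.4, -35.1, 178.7]
tcp_rot: [3.141, 0.001, 0.477]
contact_force: [0.2, 0.1, 0.7]
opening: -0.002
grasp_force: 0.0
```

```bash
python3 - <<'E'
from h import *
s=r.sense();print(s['clock'],s['eef_pos'],np.degrees(s['tcp_rot']),s['qpos'],s['opening'])
print(rows(498.7,-32,140,2.3)); 
C=cal('wrist');im=snap('wrist','w1.png')
K,R,t=C;print(-R.T@t)
for p in [(524,11,104),(512.5,-218,72)]: print(proj('wrist',p,C))
E
```

```text
1.6 [498.4037007  -35.11152523 178.68407915] [1.79989527e+02 2.96001442e-02 2.73108903e+01] [-7.30487245e-02  2.31441799e-01  1.95596849e+00 -5.21744133e-04
  9.54527441e-01  1.02138424e+00] -0.0015060745916865288
[1.7, -2.6, 38.7, 25.0]
[567.84104902   1.03900312 314.17972969]
[214.20673168 139.66357913]
[449.38719244 264.51439761]
```

View pics/w1.png

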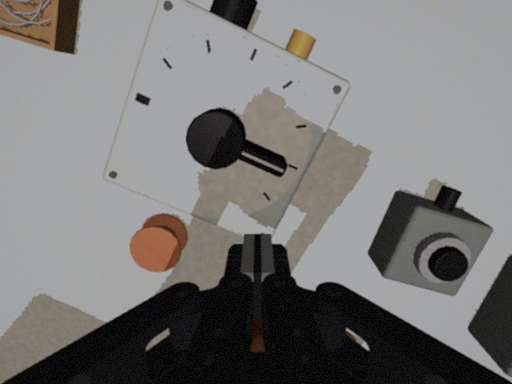

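Wrist view: hub at (216,138) against (214,140) predicted, and button at (447,264) against (449,264) predicted. The positions hold. Next I lower beside the lever.

carry_out([
  {"dp":[1.7,-2.6,20],"yaw":10},
  {"dp":[1.7,-2.6,38],"yaw":20},
  {"dp":[1.7,-2.6,38],"yaw":25},
  {"dp":[1.7,-2.6,60],"yaw":25},
  {"dp":[1.7,-2.6,82],"yaw":25},
  {"dp":[1.7,-2.6,82],"yaw":25},
])

```text
clock: 2.4
eef_pos: [496.5, -28.5, 96.0]
tcp_rot: [-3.141, 0.003, 0.051]
contact_force: [0.2, -0.2, -0.6]
opening: -0.003
grasp_force: 0.0
```

```bash
cat > plan.py <<'E'
from h import *
import sys
A=np.array([524,11.]);Y0=92.3
def plan(side,qs,r0=42,off=17,z=96):
    for q in qs:
        f=np.radians(Y0-q); u=np.array([np.cos(f),np.sin(f)]); t=np.array([-u[1],u[0]])
        p=A+r0*u+side*off*t; psi=np.degrees(np.arctan2(t[1],t[0]))
        print(q,rows(p[0],p[1],z,psi))
s=r.sense();print(s['clock'],s['eef_pos'].round(1),np.degrees(s['tcp_rot'][2]).round(1),s['contact_force'].round(2))
E
python3 -c "
from plan import *
plan(-1,[180,172,164,156,148,140,132,124,116,108,100,92])"
```

```text
2.4 [496.5 -28.5  96. ] 2.9 [ 0.23 -0.2  -0.56]
180 [12.0, 3.8, 0.0, 0.6]
172 [18.0, 5.8, 0.0, -7.4]
164 [24.2, 7.0, 0.0, -15.4]
156 [30.5, 7.2, 0.0, -23.4]
148 [36.8, 6.7, 0.0, -31.4]
140 [43.0, 5.2, 0.0, -39.4]
132 [48.8, 2.9, 0.0, -47.4]
124 [54.4, -0.2, 0.0, -55.4]
116 [59.4, -4.0, 0.0, -63.4]
108 [63.8, -8.5, 0.0, -71.4]
100 [67.6, -13.6, 0.0, -79.4]
92 [70.6, -19.1, 0.0, -87.4]
```

carry_out([
  {"dp":[6,3.8,0],"yaw":0.6},
  {"dp":[12,3.8,0],"yaw":0.6},
  {"dp":[15,5,0],"yaw":-3.4},
  {"dp":[18,5.8,0],"yaw":-7.4},
  {"dp":[21,6.5,0],"yaw":-11.4},
  {"dp":[24,7,0],"yaw":-15.4},
])

```text
clock: 3.15
eef_pos: [523.1, -34.9, 98.0]
tcp_rot: [3.141, -0.001, 0.321]
contact_force: [-0.0, 0.7, -0.1]
opening: -0.001
grasp_force: 0.2
```

```bash
python3 -c "
from plan import *
C=cal('wrist')
snap('wrist','w2.png')
for q in (180,165,150):
  f=np.radians(Y0-q);print(q,proj('wrist',(A[0]+50*np.cos(f),A[1]+50*np.sin(f),102),C))
plan(-1,[156,148,140,132,124,116,108,100,92,84,76,68])"
```

```text
3.15 [523.1 -34.9  98. ] 18.4 [-0.02  0.74 -0.14]
180 [267.60645492 255.9815597 ]
165 [272.11967988 231.25722453]
150 [269.29967532 204.99505402]
156 [3.8, 0.5, 2.1, -7.7]
148 [10.0, 1.6, 2.1, -15.7]
140 [16.3, 1.9, 2.1, -23.7]
132 [22.6, 1.3, 2.1, -31.7]
124 [28.7, -0.2, 2.1, -39.7]
116 [34.6, -2.6, 2.1, -47.7]
108 [40.1, -5.7, 2.1, -55.7]
100 [45.1, -9.6, 2.1, -63.7]
92 [49.5, -14.1, 2.1, -71.7]
84 [53.3, -19.2, 2.1, -79.7]
76 [56.2, -24.8, 2.1, -87.7]
68 [58.4, -30.7, 2.1, -95.7]
```

View pics/w2.png

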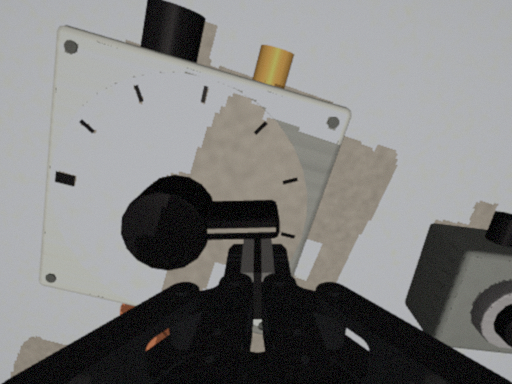

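Wrist view: the fingertip at (258,240) is against the near side of the lever, and the lever tip at (278,218) has moved off the 6th tick (288,235). The push works, so I continue it.

carry_out([
  {"dp":[4,0.5,1],"yaw":-7.7},
  {"dp":[10,1.6,1],"yaw":-15.7},
  {"dp":[16.3,1.9,1],"yaw":-23.7},
  {"dp":[22.6,1.3,1],"yaw":-31.7},
  {"dp":[28.7,-0.2,1],"yaw":-39.7},
  {"dp":[34.6,-2.6,1],"yaw":-47.7},
  {"dp":[40,-5.7,1],"yaw":-55.7},
  {"dp":[45,-9.6,1],"yaw":-63.7},
  {"dp":[49.5,-14,1],"yaw":-71.7},
  {"dp":[53.3,-19.2,1],"yaw":-79.7},
  {"dp":[56.2,-24.8,1],"yaw":-87.7},
  {"dp":[58.4,-30.7,1],"yaw":-95.7},
])

```text
clock: 4.7
eef_pos: [569.0, 12.7, 96.9]
tcp_rot: [3.141, 0.001, 1.992]
contact_force: [0.7, -0.1, -0.1]
opening: 0.002
grasp_force: 0.0
```

```bash
python3 -c "
from plan import *
plan(-1,[72,60,52,44,36,28,20,14,10,7,5,3,0])"
```

```text
4.7 [569.   12.7  96.9] 114.1 [ 0.67 -0.13 -0.09]
72 [-2.9, -1.0, 0.9, 3.8]
60 [6.0, 2.2, 0.9, -8.2]
52 [12.2, 3.3, 0.9, -16.2]
44 [18.5, 3.5, 0.9, -24.2]
36 [24.8, 2.8, 0.9, -32.2]
28 [30.9, 1.3, 0.9, -40.2]
20 [36.8, -1.1, 0.9, -48.2]
14 [40.9, -3.4, 0.9, -54.2]
10 [43.5, -5.2, 0.9, -58.2]
7 [45.4, -6.6, 0.9, -61.2]
5 [46.6, -7.7, 0.9, -63.2]
3 [47.8, -8.7, 0.9, -65.2]
0 [49.5, -10.4, 0.9, -68.2]
```

carry_out([
  {"dp":[6,2.2,0.9],"yaw":-8.2},
  {"dp":[12.2,3.3,0.9],"yaw":-16.2},
  {"dp":[18.5,3.5,0.9],"yaw":-24.2},
  {"dp":[24.8,2.8,0.9],"yaw":-32.2},
  {"dp":[31,1.3,0.9],"yaw":-40.2},
  {"dp":[36.8,-1.1,0.9],"yaw":-48.2},
  {"dp":[41,-3.4,0.9],"yaw":-54.2},
  {"dp":[43.5,-5.2,0.9],"yaw":-58.2},
  {"dp":[45.4,-6.6,0.9],"yaw":-61.2},
  {"dp":[45.4,-6.6,0.9],"yaw":-61.2},
])

```text
clock: 5.95
eef_pos: [544.3, 51.6, 95.9]
tcp_rot: [3.141, 0.001, 3.056]
contact_force: [-0.1, 0.2, -0.2]
opening: 0.002
grasp_force: 0.0
```

```bash
python3 -c "
from plan import *
snap('wrist','w3.png')
C=cal('wrist')
for q in (0,7,15):
  f=np.radians(Y0-q);print(q,proj('wrist',(A[0]+50*np.cos(f),A[1]+50*np.sin(f),102),C))
plan(-1,[7],42,22,96)
plan(-1,[7],42,22,140)
plan(1,[0],42,28,140)
plan(1,[0],42,28,96)"
```

```text
5.95 [544.3  51.6  95.9] 175.1 [-0.06  0.17 -0.24]
0 [274.38529925 220.98719396]
7 [275.03241165 233.28192269]
15 [273.77531779 246.93878454]
7 [-5.1, -0.0, -0.1, -0.3]
7 [-5.1, -0.0, -44.1, -0.3]
0 [49.8, -4.0, -44.1, -7.3]
0 [49.8, -4.0, -0.1, -7.3]
```

View pics/w3.png

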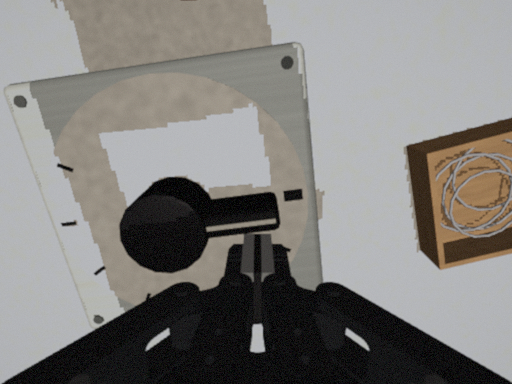

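Wrist view: the lever's white line ends at (277,222), where q=0 is predicted at (274,221), beside the thick mark at (292,195). It is at the first position. Now I go over to the other side.

carry_out([
  {"dp":[-5,0,0],"yaw":0},
  {"dp":[-5,0,-25],"yaw":0},
  {"dp":[-5,0,-44],"yaw":0},
  {"dp":[25,-2,-44],"yaw":-4},
  {"dp":[50,-4,-44],"yaw":-7.3},
  {"dp":[50,-4,-44],"yaw":-7.3},
  {"dp":[50,-4,-20],"yaw":-7.3},
  {"dp":[50,-4,0],"yaw":-7.3},
  {"dp":[50,-4,0],"yaw":-7.3},
])

```text
clock: 7.12
eef_pos: [494.0, 51.6, 94.4]
tcp_rot: [-3.141, -0.002, -3.1]
contact_force: [-0.3, -0.5, 0.2]
opening: 0.002
grasp_force: 0.0
```

```bash
python3 -c "
from plan import *
plan(1,[-4,0,7,14,21,28,35,42,49,56,63,70,77,80,82,84])"
```

```text
7.125 [494.   51.6  94.4] -177.6 [-0.28 -0.46  0.22]
-4 [-8.5, -1.1, -1.6, -3.9]
0 [-11.4, 0.2, -1.6, 0.1]
7 [-16.6, 2.0, -1.6, 7.1]
14 [-22.1, 3.1, -1.6, 14.1]
21 [-27.6, 3.5, -1.6, 21.1]
28 [-33.1, 3.3, -1.6, 28.1]
35 [-38.6, 2.3, -1.6, 35.1]
42 [-43.9, 0.8, -1.6, 42.1]
49 [-48.9, -1.4, -1.6, 49.1]
56 [-53.7, -4.3, -1.6, 56.1]
63 [-58.1, -7.6, -1.6, 63.1]
70 [-62.0, -11.5, -1.6, 70.1]
77 [-65.5, -15.8, -1.6, 77.1]
80 [-66.8, -17.8, -1.6, 80.1]
82 [-67.6, -19.2, -1.6, 82.1]
84 [-68.4, -20.5, -1.6, 84.1]
```

carry_out([
  {"dp":[-6,0.2,-1],"yaw":0},
  {"dp":[-11.4,0.2,-1],"yaw":0.1},
  {"dp":[-16.6,2,-1],"yaw":7},
  {"dp":[-22,3,-1],"yaw":14},
  {"dp":[-27.6,3.5,-1],"yaw":21},
  {"dp":[-33,3.3,-1],"yaw":28},
  {"dp":[-38.6,2.3,-1],"yaw":35},
  {"dp":[-44,0.8,-1],"yaw":42},
  {"dp":[-49,-1.4,-1],"yaw":49},
  {"dp":[-53.7,-4.3,-1],"yaw":56},
  {"dp":[-58,-7.6,-1],"yaw":63},
  {"dp":[-62,-11.5,-1],"yaw":70},
])

```text
clock: 8.62
eef_pos: [557.1, 43.2, 97.2]
tcp_rot: [3.14, -0.0, 1.958]
contact_force: [-1.3, 2.1, 1.0]
opening: -0.001
grasp_force: 1.0
```

```bash
python3 -c "
from plan import *
plan(1,[70,77,80,83,86])"
```

```text
8.625 [557.1  43.2  97.2] 112.2 [-1.29  2.1   0.97]
70 [-0.2, -0.8, 1.2, -0.1]
77 [-5.5, 1.0, 1.2, 6.9]
80 [-7.8, 1.5, 1.2, 9.9]
83 [-10.1, 2.0, 1.2, 12.9]
86 [-12.5, 2.3, 1.2, 15.9]
```

Push to about 84, then back off.

carry_out([
  {"dp":[-3,0.5,0],"yaw":3.5},
  {"dp":[-5.5,1,0],"yaw":7},
  {"dp":[-7.8,1.5,0],"yaw":10},
  {"dp":[-10.5,2,0],"yaw":13},
  {"dp":[-10.5,2,0],"yaw":13},
  {"dp":[0,2,0],"yaw":13},
  {"dp":[5,2,0],"yaw":13},
  {"dp":[5,2,-25],"yaw":13},
  {"dp":[5,2,-50],"yaw":13},
  {"dp":[5,2,-80],"yaw":13},
  {"dp":[5,2,-80],"yaw":13},
])

```text
clock: 10.0
eef_pos: [557.3, 48.8, 178.6]
tcp_rot: [3.137, 0.0, 1.736]
contact_force: [0.6, 0.1, 0.4]
opening: -0.002
grasp_force: 0.0
```

```bash
python3 -c "
from plan import *
C=cal('wrist'); snap('wrist','w4.png')
for q in (60,90,120):
  f=np.radians(Y0-q);print(q,proj('wrist',(A[0]+50*np.cos(f),A[1]+50*np.sin(f),102),C))
print(rows(512.5,-218,140,90))"
```

```text
10.0 [557.3  48.8 178.6] 99.5 [0.61 0.08 0.37]
60 [267.86994598 217.79059306]
90 [272.13921983 248.94504392]
120 [259.18148417 276.27837419]
[-255.8, -87.2, 37.1, 9.5]
```

View pics/w4.png

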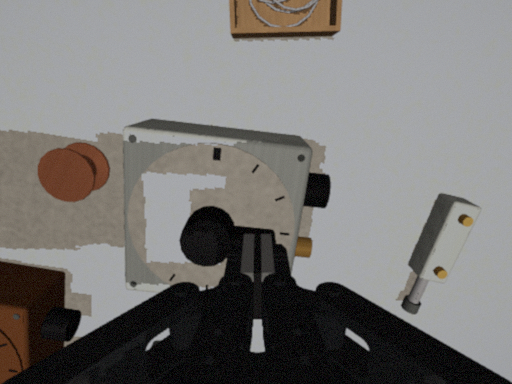

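The lever's upper edge at (240–272,230) points to the third tick at (284,234), but the fingers hide part of it. I move above the button and re-check before pressing.

carry_out([
  {"dp":[-256,-87,10],"yaw":9.5},
  {"dp":[-256,-87,10],"yaw":9.5},
  {"dp":[-256,-87,10],"yaw":9.5},
  {"dp":[-256,-87,10],"yaw":9.5},
  {"dp":[-256,-87,37],"yaw":9.5},
  {"dp":[-256,-87,37],"yaw":9.5},
  {"dp":[-256,-87,37],"yaw":9.5},
])

```text
clock: 10.92
eef_pos: [511.9, -217.7, 139.0]
tcp_rot: [-3.14, -0.001, 1.57]
contact_force: [-0.0, -0.5, 0.1]
opening: -0.0
grasp_force: 0.0
```

```bash
python3 -c "
from plan import *
for q in (60,90,120):
  f=np.radians(Y0-q);print(q,proj('top',(A[0]+50*np.cos(f),A[1]+50*np.sin(f),102)))
a=snap('top','t5.png');b=snap('wrist','w5.png')
c=cv2.resize(a[140:240,170:350],None,fx=4.4,fy=4.4,interpolation=cv2.INTER_CUBIC)
cv2.imwrite('pics/c5.png',c[...,::-1])
print(proj('wrist',(512.5,-218,72)))
print(rows(512.5,-218,82,90))"
```

```text
10.925 [ 511.9 -217.7  139. ] 89.9 [-0.   -0.5   0.12]
60 [211.57652488 171.7424132 ]
90 [221.56796024 168.82702881]
120 [231.65987985 171.22200604]
[258.63676308 206.69452928]
[-0.5, -0.1, 57.8, 0.0]
```

View pics/c5.png

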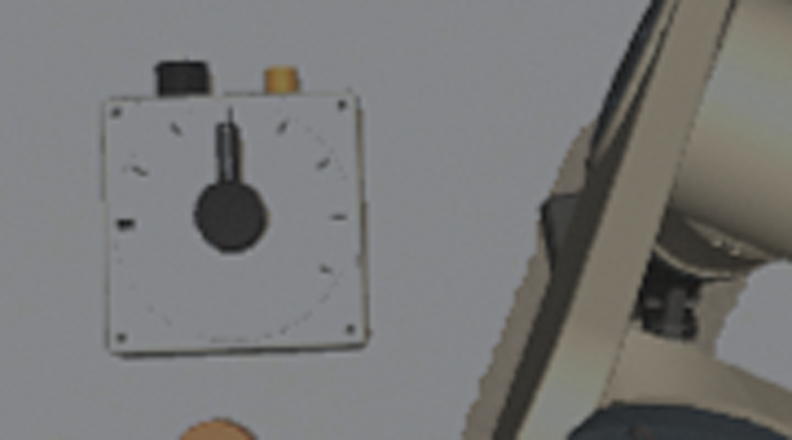

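View pics/w5.png

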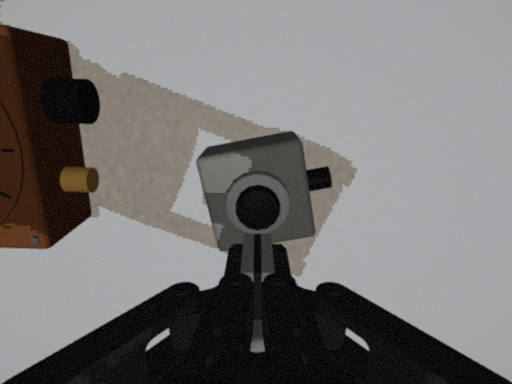

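Top crop: the lever tip at (228,125) is on the third tick (230,115). Wrist: the button at (258,206) is as predicted. Press.

carry_out([
  {"dp":[0,0,30],"yaw":0},
  {"dp":[0,0,52],"yaw":0},
  {"dp":[0,0,57],"yaw":0},
  {"dp":[0,0,61],"yaw":0},
  {"dp":[0,0,63],"yaw":0},
  {"dp":[0,0,64],"yaw":0},
  {"dp":[0,0,64],"yaw":0},
])

```text
clock: 11.9
eef_pos: [512.7, -218.6, 76.0]
tcp_rot: [3.14, 0.0, 1.57]
contact_force: [0.5, 2.0, 2.6]
opening: 0.004
grasp_force: 1.8
```

carry_out([
  {"dp":[0,0,1],"yaw":0},
  {"dp":[0,0,2],"yaw":0},
  {"dp":[0,0,2],"yaw":0},
  {"dp":[0,0,2],"yaw":0},
])

```text
clock: 12.4
eef_pos: [512.7, -218.7, 74.0]
tcp_rot: [3.141, 0.0, 1.57]
contact_force: [0.5, 3.6, 9.6]
opening: 0.001
grasp_force: 4.8
```

carry_out([
  {"dp":[0,0,1],"yaw":0},
  {"dp":[0,0,1],"yaw":0},
])

```text
clock: 12.65
eef_pos: [512.7, -218.7, 73.8]
tcp_rot: [3.14, 0.0, 1.57]
contact_force: [-2.1, 5.0, 18.8]
opening: -0.001
grasp_force: 9.8
```

The button is against its stop: the tool no longer sinks while the force rises. Lift away.

carry_out([
  {"dp":[0,0,-6],"yaw":0},
  {"dp":[0,0,-14],"yaw":0},
  {"dp":[0,0,-50],"yaw":0},
  {"dp":[0,0,-100],"yaw":0},
  {"dp":[0,0,-120],"yaw":0},
  {"dp":[0,0,-120],"yaw":0},
  {"dp":[0,0,-120],"yaw":0},
  {"dp":[0,0,-120],"yaw":0},
])

```text
clock: 13.65
eef_pos: [511.3, -218.3, 190.9]
tcp_rot: [-3.139, -0.001, 1.57]
contact_force: [0.6, -0.3, 0.0]
opening: 0.006
grasp_force: 0.0
```

```bash
python3 -c "
from plan import *
a=r.grab_frame('top').astype(int);b=cv2.imread('pics/t5.png')[...,::-1].astype(int);c=cv2.imread('pics/t0.png')[...,::-1].astype(int)
print('selector',abs(a-b)[155:225,190:256].max(),'byst',[abs(a-c)[s].max() for s in (np.s_[90:120,205:265],np.s_[160:205,125:170],np.s_[232:258,206:232])])
print(r.sign_off())"
```

```text
13.65 [ 511.3 -218.3  190.9] 89.9 [ 0.63 -0.33  0.04]
selector 4 byst [np.int64(8), np.int64(8), np.int64(8)]
the job is handed in; nothing more can be done
None
```

I pushed the selector back to the thick mark, then to the third click, then pressed the small button to its stop and released it; tray, cylinder and spool had not moved in the last top view, and the job is handed in with no verdict returned.

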